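# Load the reference vial and close the photometer's hatch

### The job

Take the tall vial out of the rack and stand it fully down in the photometer's vial holder, then slide the hatch along its rails and press it against the rubber seal of the end frame until the latch catches and it stays fully shut when let go. Press it home gently: do not slam it or jam it hard against the frame. Leave the two short vials, the jar, the eyepiece, the forceps and the dish where they are.

Things in the scene. Friction and masses are not known exactly. Their poses are not given: they have to be found in the camera images.
- photometer: White bench photometer, 260 (x) by 360 (y) by 120 mm high, grey sloping key panel in front (-x), fixed. Origin: centre of its underside; x rearward, y to its left, z up. Two rails (9 mm wide, 14 mm above the flat deck) run along y at x = -38.5 and 98.5 mm and guide the hatch. Between them the deck has a dark sample bay, 110 (x) by 115 mm (y), centre x = 30, y = 85 mm, floor 70 mm below the deck
- well_floor (a point): Floor centre of the vial holder's hole: x = 30, y = 92, z = 54 mm of the photometer, axes as its. The holder is an aluminium block 52 by 52 mm on the bay floor, top at z = 85 mm, with one upright hole, 30 mm wide, 31 mm deep, 3 mm chamfer. A seated vial has its origin here and its cap 8 mm below the hatch; one not down in the hole blocks the hatch
- pull (a point): Top centre of the hatch's pull: an upright black cross rib 60 mm long (photometer x), 12 mm thick (y), top 155 mm over the bench, 26 mm above the grey hatch plate (126 by 130 by 5 mm) in whose middle it stands. Axes as the photometer's. With the hatch shut it lies at x = 30, y = 85 mm of the photometer
- hatch (a joint): Opening of the hatch, m: 0 shut, 0.150 open. Closes towards the photometer's +y with 1.5 N friction and a slight bump (6 N) from 13 to 8 mm. At 3.5 mm it meets the seal and the push rises 3.6 N a mm to about 14 N at 0, where a spring bolt drops in behind it and holds it. Let go before that, the seal pushes it back to 3 mm or more. It yields 2 mm beyond 0, then is rigid
- end_frame: White cross bar on the deck at the photometer's left end, 146 (x) by 14 (y) by 14 mm high, fixed, with a black hollow rubber seal, 118 mm long, along the side facing the hatch: the hatch closes against it. Origin: x = 30, y = 150, z = 120 mm of the photometer, on the deck at the shut hatch's edge. Bar and seal together should bear less than 22 N
- tall_vial: The tall reference vial, to be loaded: solid glass, 26 mm in diameter, with a white ribbed round cap 24 mm wide and 18 mm high, 62 mm high in all, about 45 g. Origin: centre of its underside, z up along it. Any of the rack's three holes may hold it
- short_vial_a: One of two short vials, same diameters and cap, 46 mm high, left in the rack. Origin: centre of its underside
- short_vial_b: The other short vial, alike, left in the rack. Origin: centre of its underside
- rack: Grey rack fixed on the bench, 176 (x) by 62 (y) by 28 mm high, three holes 29 mm wide and 20 mm deep in a row along its x, at -55, 0 and 55 mm. Origin: centre of its underside. The tall vial's top stands 70 mm over the bench, the short ones' 54 mm
- dish: Shallow clear dish, 90 mm across, 16 mm high, a bystander. Origin: centre of its underside
- eyepiece: Black microscope eyepiece standing on the bench, 34 mm across, 54 mm high, a bystander. Origin: centre of its underside
- forceps: Steel forceps lying on the bench along the rack, 116 mm long, a bystander. Origin: its middle, on the bench
- sample_jar: Capped jar, 56 mm across, 75 mm high, a bystander. Origin: centre of its underside

How it is judged:
By the outcome, as a careful person would: the job done as asked, in the order asked, and still so for the second after the job is handed in, with the robot touching nothing.
It also fails if it takes over 59 s, if anything falls off the work surface, if the arm or the gripper's body presses on something with over 40 N, if the wrist force passes 120 N, or if a joint passes its speed limit or range.

### The arm

A 7-joint arm with a two-finger parallel gripper is mounted at the origin on the work surface. World frame = base frame: x ahead of the robot, y to its left, z up, the work surface at z = 0. Lengths are in m, angles in rad, forces in N, time in s.
With the tool pointing down it reaches from about 0.425 to 0.875 m from the base axis. Payload 8.4 kg.
Tool frame: the origin (TCP) lies midway between the tips of the shut fingers; the grasp point (between the pads) lies 19 mm behind it (arm.pinch_z is the distance from the TCP to the grasp point, in m); z points along the fingers, y is the direction in which the jaws open and shut (so a half turn about z gives the same grasp; the last joint's range is limited). The gripper opens to 87 mm and grips with 3 to 60 N. Pads are 19 mm wide; open, the fingers measure 117 mm over their backs; the gripper's body (75 mm by 190 mm) begins 51 mm behind the grasp point.
Start: joints at [1.176, 0.333, 0.04, 1.465, -0.013, 1.343, -0.059], TCP at [0.189, -0.622, 0.223] pointing down, gripper open.
Joint ranges: [-2.58, 2.58], [-0.38, 2.09], [-1.3, 1.39], [0.25, 2.4], [-1.5, 4.64], [0.08, 2.09], [-2.65, 2.65]. Speed limits (rad/s): [2.22, 2.22, 2.79, 2.79, 3.14, 3.14, 3.14].

### API

Orientations are given as a unit quaternion [w, x, y, z].
In Python, from cell import arm gives the robot as it stands.
- The arm moves only by the tool jog_arm, never from a script. Its argument "series" is a list of rows, each a list of 7 numbers: the shift along the world's x, y, z in m, then the turn, a rotation vector about the world's x, y, z in rad, then the finger opening in m, from 0 to 0.087. A call has exactly 5 rows; each row is the pose to reach, as a shift and turn from the pose commanded when the call began; what a row does not reach only later rows make up. A row lasts 1/8 s, in which the tool goes at most 62.5 mm and 10.7 degrees, less where a joint would pass 70% of its speed; a pose out of reach is approached as far as the arm can. A call with a gripper value outside its range is refused whole. The fingers move at their own pace and stop on an object; "force" is the grip in N (left out, the last holds). Time passes only in rows, so rows that repeat a pose let the fingers close, or fill a call up. It gives the time, the measured TCP pose, the force and the opening at its end, in the units of the state.
- arm.observe(): the state, without advancing time (a new reading comes with each control period).
- arm.get_image(name): name is "scene" or "top"; returns a dict with "color" (480x640x3 uint8, red, green, blue), "range_z" (480x640 float32, m along the optical axis (not along the pixel's ray), 0 where there is no reading), "fovy" (degrees; the focal length in pixels is half the picture's height over the tangent of half this angle, whatever the lens; pixels are square), "cx", "cy" (the principal point, pixels), "k1" (the pictures are not rectified: a ray, as slopes to the right and down, at radius r is drawn at 1 + k1 r^2 times it, then the intrinsics apply), "R" (3x3) and "t" (3): a world point X has camera coordinates R X + t. Camera axes: x right, y down, z forward; pixel columns grow to the right and rows downward; lengths in m; the calibration is good to about 2 mm. A picture is of the moment at which its call begins.
- arm.finish_job(): hands the job in, once; it reports no verdict.
Trained networks look in a picture, given as the dict that the camera call returned (one of the last four; its "shot" number tells which), for a name from the list of things; names that differ only in an ending like _2 or _b are one class to them, and where a whole thing is asked for, a point or a joint stands for the part that bears it (a point fixed in the world has none). Each returns a list of dicts, best first, with "p" (0 to 1); they miss things now and then, are a little off and sometimes report something else, mostly with a low value. They report only what shows in the picture. A call takes as long as a camera call.
- arm.find_in(query, picture): "bbox" ([left, top, width, height] in pixels, round what is visible of it).
The state is a dict: "clock": time; "q": joint angles; "qd": joint speeds; "tau": joint torques, N m; "tool_pos": TCP position; "tool_rot": TCP orientation; "ft_force": force on the tool from outside, world axes, zero at the start; "moment": the same for the moment, N m; "grip_width": finger opening in m.
Only numpy, scipy, OpenCV 4.12 (cv2) and the standard library are available. Lean on these libraries where they do the work, as an engineer would, in place of code of your own. Each camera call takes 0.05 s, during which the arm holds its last target.

## Working session

There is one attempt and no reset: what is moved stays moved. The work goes in short steps, Python scripts to look and compute and a tool call to move; the robot and the scene stay as the last step left them, time stands still between calls to the robot, and variables do not carry over. Pictures are saved under pics/ and viewed, and the job is handed in when it is done.

Besides the shell and the picture viewer there is one more tool, called by a JSON object that holds its "fn" and its "kwargs", one argument or row to a line. jog_arm: Moves the arm, as the interface text tells. Its arguments: {"type":"object","properties":{"series":{"type":"array","items":{"type":"array","items":{"type":"number"}}},"force":{"type":"number"}},"required":["series"]}

```bash
ls; mkdir -p pics; cat > h.py <<'E'
import numpy as np,cv2,pickle
from cell import arm
def grab(n,fn):
    p=arm.get_image(n); cv2.imwrite('pics/'+fn+'.png',p['color'][:,:,::-1]); pickle.dump(p,open(fn+'.pkl','wb')); return p
def K(p):
    f=240/np.tan(np.radians(p['fovy'])/2); return np.array([[f,0,p['cx']],[0,f,p['cy']],[0,0,1.]])
def rays(p,uv):
    return cv2.undistortPoints(np.array(uv,float).reshape(-1,1,2),K(p),np.array([p['k1'],0,0,0,0.])).reshape(-1,2)
def at_z(p,uv,z):
    r=rays(p,uv); R=np.array(p['R']);t=np.array(p['t']); c=-R.T@t
    d=np.c_[r,np.ones(len(r))]@R
    return c+d*((z-c[2])/d[:,2])[:,None]
def cloud(p):
    v,u=np.mgrid[0:480,0:640]; r=rays(p,np.c_[u.ravel(),v.ravel()]); z=np.array(p['range_z']).ravel().astype(float)
    X=(np.c_[r,np.ones(len(r))]*z[:,None]-np.array(p['t']))@np.array(p['R'])
    X[z==0]=np.nan
    return X.reshape(480,640,3)
def proj(p,X):
    rv=cv2.Rodrigues(np.array(p['R']))[0]
    return cv2.projectPoints(np.array(X,float).reshape(-1,1,3),rv,np.array(p['t'],float),K(p),np.array([p['k1'],0,0,0,0.]))[0].reshape(-1,2)
E
python3 - <<'E'
from h import *
print(arm.observe(), arm.pinch_z)
for n in ['scene','top']:
    p=grab(n,n+'0'); print(n,p['fovy'],p['cx'],p['cy'],p['k1'],-np.array(p['R']).T@p['t'])
    for q in ['photometer','pull','hatch','end_frame','tall_vial','short_vial_a','rack','dish','eyepiece','forceps','sample_jar']:
        print(q,[(np.round(d['bbox']).astype(int).tolist(),round(d['p'],2)) for d in arm.find_in(q,p)][:4])
E
```

```text
pics
{'clock': 0.0, 'q': array([ 1.17576564,  0.33390402,  0.03987146,  1.46625805, -0.01341514,
        1.34329943, -0.05846458]), 'qd': array([ 2.33566152e-03,  2.86802843e-04, -1.71761281e-04, -1.33658152e-03,
       -6.73289357e-05,  1.34929468e-03, -4.82802889e-04]), 'tau': array([-7.73010106e-04, -6.56353140e+01,  1.33500628e+00, -4.03796375e+01,
       -5.95706329e-02,  4.49170615e-02,  1.64328385e-04]), 'tool_pos': array([ 0.1893408 , -0.62132665,  0.22167016]), 'tool_rot': array([-7.84457790e-04,  9.89078875e-01,  1.47384993e-01, -1.64010147e-04]), 'ft_force': array([-0.30301328,  0.12238583,  0.66718218]), 'moment': array([ 0.0593613 , -0.03185943,  0.01116056]), 'grip_width': 0.08685365021125777} 0.0187
scene 57.710435543454814 318.71866283143316 246.38708955612296 -0.030997074812537936 [ 0.93078005 -0.38084508  0.87580147]
photometer [([248, 194, 198, 181], 0.68)]
pull [([305, 243, 87, 73], 0.92)]
hatch [([308, 244, 82, 69], 0.8)]
end_frame [([378, 202, 56, 35], 0.77)]
tall_vial [([161, 353, 24, 23], 0.65)]
short_vial_a [([183, 382, 14, 17], 0.64), ([250, 192, 196, 185], 0.34)]
rack [([140, 330, 69, 88], 0.74)]
dish [([255, 402, 45, 48], 0.92)]
eyepiece [([357, 163, 10, 18], 0.58)]
forceps [([142, 380, 30, 45], 0.83)]
sample_jar [([415, 166, 23, 34], 0.7)]
top 48.57299874346282 321.20645796906535 239.36757794654912 -0.15955986113703902 [0.40803115 0.03783228 1.55644966]
photometer [([247, 175, 131, 98], 0.74)]
pull [([300, 186, 54, 46], 0.7)]
hatch [([302, 187, 48, 46], 0.8)]
end_frame [([247, 191, 8, 48], 0.9)]
tall_vial [([442, 260, 16, 5], 0.52)]
short_vial_a [([447, 240, 12, 10], 0.5), ([443, 280, 8, 8], 0.41)]
rack [([171, 235, 21, 18], 0.7), ([432, 232, 30, 61], 0.69)]
dish [([408, 176, 29, 28], 0.59)]
eyepiece []
forceps [([459, 240, 10, 39], 0.49)]
sample_jar [([168, 236, 28, 16], 0.83), ([447, 238, 11, 10], 0.71)]
```

```bash
python3 - <<'E'
import cv2
a=cv2.imread('pics/scene0.png')[150:460,130:460];cv2.imwrite('pics/s0c.png',cv2.resize(a,None,fx=1.9,fy=1.9,interpolation=2))
a=cv2.imread('pics/top0.png')[150:310,150:490];cv2.imwrite('pics/t0c.png',cv2.resize(a,None,fx=2.3,fy=2.3,interpolation=2))
E
```

```text
(no output)
```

View pics/s0c.png

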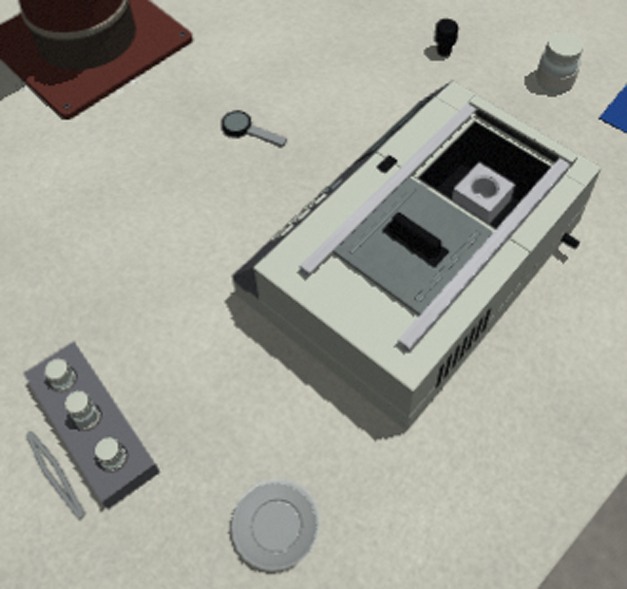

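View pics/t0c.png

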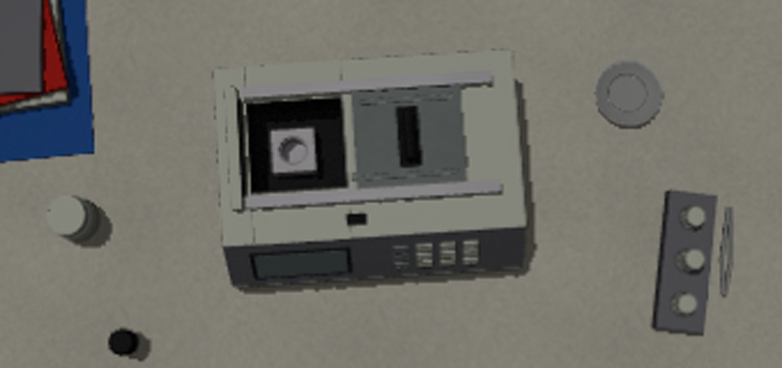

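The pictures show the rack with three vials (the middle one, scene ~(173,366), looks tallest). The photometer bay is open, with the holder at ~(385,249) in the scene view and the hatch at about half travel. I'll measure next.

```bash
python3 - <<'E'
from h import *
for n in ['scene','top']:
    p=pickle.load(open(n+'0.pkl','rb')); X=cloud(p); np.save(n+'X.npy',X)
    fl=X[np.abs(X[...,2])<0.03]; print(n,'floor z',np.nanmedian(fl[:,2]))
    # rack region
    reg = X[325:425,135:215] if n=='scene' else X[228:298,428:466]
    P=reg.reshape(-1,3); P=P[~np.isnan(P[:,0])]
    for lo,hi in [(0.02,0.035),(0.046,0.061),(0.063,0.08)]:
        S=P[(P[:,2]>lo)&(P[:,2]<hi)]; print(lo,hi,len(S))
        if len(S)==0: continue
        if lo<0.03:
            print(cv2.minAreaRect((S[:,:2]*1000).astype(np.float32)),np.median(S[:,2]))
        else:
            _,lab,st,_=cv2.connectedComponentsWithStats(((reg[...,2]>lo)&(reg[...,2]<hi)).astype(np.uint8))
            for k in range(1,len(st)):
                Q=reg[lab==k]; 
                if len(Q)>8: print(' comp',len(Q),np.median(Q,0).round(4),Q.min(0).round(3),Q.max(0).round(3))
    P=X.reshape(-1,3)
    D=P[(np.abs(P[:,2]-0.12)<0.01)&(P[:,0]>.25)]; print('deck',len(D),np.median(D[:,2]),cv2.minAreaRect((D[:,:2]*1000).astype(np.float32)))
    D=P[(np.abs(P[:,2]-0.152)<0.008)&(P[:,0]>.25)]; D=D[(np.abs(D-np.median(D,0))<.06).all(1)];print('pull',len(D),np.median(D,0),cv2.minAreaRect((D[:,:2]*1000).astype(np.float32)))
E
```

```text
scene floor z 0.0006118073978032612
0.02 0.035 2150
((504.9837646484375, -343.2750549316406), (63.17677688598633, 178.55026245117188), 83.38546752929688) 0.028439805219876588
0.046 0.061 327
 comp 126 [ 0.4523 -0.337   0.0542] [ 0.438 -0.349  0.046] [ 0.463 -0.324  0.057]
 comp 54 [ 0.5139 -0.3434  0.0492] [ 0.503 -0.356  0.046] [ 0.518 -0.33   0.061]
 comp 146 [ 0.5616 -0.35    0.0538] [ 0.548 -0.362  0.046] [ 0.572 -0.337  0.058]
0.063 0.08 137
 comp 137 [ 0.507  -0.3435  0.0704] [ 0.495 -0.356  0.063] [ 0.518 -0.331  0.073]
deck 9909 0.12057956630030357 ((550.844970703125, 753.4482421875), (390.59112548828125, 1760.053466796875), 4.30546236038208)
pull 212 [0.64567374 0.00812565 0.15393898] ((644.3385009765625, 10.122648239135742), (59.28485107421875, 13.463265419006348), 3.803969144821167)
top floor z 0.001114051403713848
0.02 0.035 1016
((505.5879821777344, -343.4978332519531), (64.50679779052734, 175.05470275878906), 83.07706451416016) 0.028592506999675648
0.046 0.061 121
 comp 52 [ 0.5588 -0.3477  0.0545] [ 0.548 -0.359  0.047] [ 0.571 -0.339  0.061]
 comp 12 [ 0.5042 -0.3337  0.0506] [ 0.493 -0.336  0.046] [ 0.515 -0.331  0.057]
 comp 56 [ 0.4499 -0.3357  0.0544] [ 0.441 -0.347  0.049] [ 0.461 -0.325  0.06 ]
0.063 0.08 58
 comp 58 [ 0.5032 -0.3415  0.0698] [ 0.492 -0.354  0.063] [ 0.515 -0.331  0.077]
deck 6606 0.12126427972441048 ((652.0308837890625, -206.13980102539062), (234.31517028808594, 895.83740234375), 5.402358055114746)
pull 98 [0.64043269 0.01023697 0.15413704] ((643.110107421875, 10.8745698928833), (59.84654998779297, 11.846513748168945), 4.120058059692383)
```

```bash
cat > fit.py <<'E'
from h import *
from scipy.optimize import minimize
for n in ['scene','top']:
    p=pickle.load(open(n+'0.pkl','rb')); X=np.load(n+'X.npy'); P=X.reshape(-1,3)
    near=(np.abs(P[:,0]-.64)<.25)&(np.abs(P[:,1]-.08)<.27)
    D=P[near&(P[:,2]>.113)&(P[:,2]<.14)]
    r=cv2.minAreaRect((D[:,:2]*1000).astype(np.float32)); print(n,'deck',len(D),r)
    # rails tops z .134
    th=np.radians(3.9)
    Rz=lambda th:np.array([[np.cos(th),-np.sin(th)],[np.sin(th),np.cos(th)]])
    T=P[near&(np.abs(P[:,2]-.134)<.004)]
    for th in np.radians([3,3.5,4,4.5,5]):
        q=T[:,:2]@Rz(th); h,e=np.histogram(q[:,0],bins=np.arange(.5,.85,.005)); print(np.degrees(th).round(1),[(round(a,3),int(b)) for a,b in zip(e,h) if b>15])
    H=P[near&(np.abs(P[:,2]-.085)<.006)&(np.abs(P[:,0]-.65)<.06)&(P[:,1]>.1)&(P[:,1]<.22)]
    print('holder',len(H),np.median(H,0),cv2.minAreaRect((H[:,:2]*1000).astype(np.float32)))
E
python3 fit.py
```

```text
scene deck 12737 ((630.243408203125, 58.93377685546875), (220.78546142578125, 362.75262451171875), 4.265685558319092)
3.0 [(np.float64(0.565), 73), (np.float64(0.57), 242), (np.float64(0.575), 269), (np.float64(0.58), 234), (np.float64(0.585), 95), (np.float64(0.59), 55), (np.float64(0.595), 84), (np.float64(0.6), 52), (np.float64(0.605), 49), (np.float64(0.61), 52), (np.float64(0.615), 52), (np.float64(0.62), 57), (np.float64(0.625), 58), (np.float64(0.63), 54), (np.float64(0.635), 50), (np.float64(0.64), 55), (np.float64(0.645), 57), (np.float64(0.65), 50), (np.float64(0.655), 57), (np.float64(0.66), 50), (np.float64(0.665), 62), (np.float64(0.67), 77), (np.float64(0.675), 72), (np.float64(0.68), 56), (np.float64(0.685), 87), (np.float64(0.69), 58), (np.float64(0.695), 78), (np.float64(0.7), 248), (np.float64(0.705), 328), (np.float64(0.71), 304), (np.float64(0.715), 99)]
3.5 [(np.float64(0.565), 43), (np.float64(0.57), 255), (np.float64(0.575), 278), (np.float64(0.58), 255), (np.float64(0.585), 78), (np.float64(0.59), 56), (np.float64(0.595), 88), (np.float64(0.6), 47), (np.float6
[... 6412 characters left out ...]
(0.605), 52), (np.float64(0.61), 57), (np.float64(0.615), 54), (np.float64(0.62), 40), (np.float64(0.625), 51), (np.float64(0.63), 45), (np.float64(0.635), 54), (np.float64(0.64), 56), (np.float64(0.645), 52), (np.float64(0.65), 59), (np.float64(0.655), 43), (np.float64(0.66), 48), (np.float64(0.665), 46), (np.float64(0.67), 47), (np.float64(0.675), 46), (np.float64(0.68), 50), (np.float64(0.685), 60), (np.float64(0.69), 50), (np.float64(0.695), 60), (np.float64(0.7), 139), (np.float64(0.705), 172), (np.float64(0.71), 158), (np.float64(0.715), 38)]
holder 292 [0.64109688 0.15185506 0.08540866] ((647.1780395507812, 149.8665008544922), (81.27876281738281, 102.7059555053711), 4.426992416381836)
```

```bash
cat > ov.py <<'E'
from h import *
import sys
th=np.radians(4.2); c,s=np.cos(th),np.sin(th); R=np.array([[c,-s],[s,c]]); O=R@np.array([.613,.0123])
def W(x,y,z): 
    q=O+R@np.array([x,y])/1000; return [q[0],q[1],z/1000]
if __name__=='__main__':
    print('O',O,'well',W(30,92,54),'pull shut',W(30,85,155))
    a=np.linspace(0,2*np.pi,40)
    for n,(x0,y0,x1,y1) in {'scene':(230,180,450,380),'top':(240,165,385,280)}.items():
        p=pickle.load(open(n+'0.pkl','rb')); im=p['color'][:,:,::-1].copy(); k=5
        big=cv2.resize(im,None,fx=k,fy=k,interpolation=cv2.INTER_NEAREST)
        def pl(pts,col): 
            q=((proj(p,pts)+.5)*k).astype(np.int32); cv2.polylines(big,[q],True,col,1)
        rect=lambda xa,xb,ya,yb,z:[W(xa,ya,z),W(xb,ya,z),W(xb,yb,z),W(xa,yb,z)]
        pl(rect(4,56,66,118,85),(0,0,255)); pl([W(30+15*np.cos(t),92+15*np.sin(t),85) for t in a],(0,255,0))
        pl(rect(-25,85,27.5,142.5,120),(255,255,0)); pl(rect(-43,130,-180,180,120),(0,255,255)); pl(rect(0,60,-49-6,-49+6,155),(0,0,255))
        def cr(x0,y0,x1,y1,fn):
            b=big[y0*k:y1*k,x0*k:x1*k]; f=min(800/b.shape[1],600/b.shape[0],1); cv2.imwrite(fn,cv2.resize(b,None,fx=f,fy=f,interpolation=cv2.INTER_AREA))
        cr(x0,y0,x1,y1,f'pics/ov_{n}.png')
        pl([[.5045+.012*np.cos(t),-.3425+.012*np.sin(t),.070] for t in a],(0,0,255))
        cr(*((130,325,215,425) if n=='scene' else (425,225,475,300)),f'pics/ovr_{n}.png')
E
python3 ov.py
```

```text
O [0.61045294 0.05716198] well [np.float64(0.6336344648949146), np.float64(0.15111206072757816), 0.054] pull shut [np.float64(0.634147132274808), np.float64(0.14413085938700693), 0.155]
```

View pics/ov_scene.png

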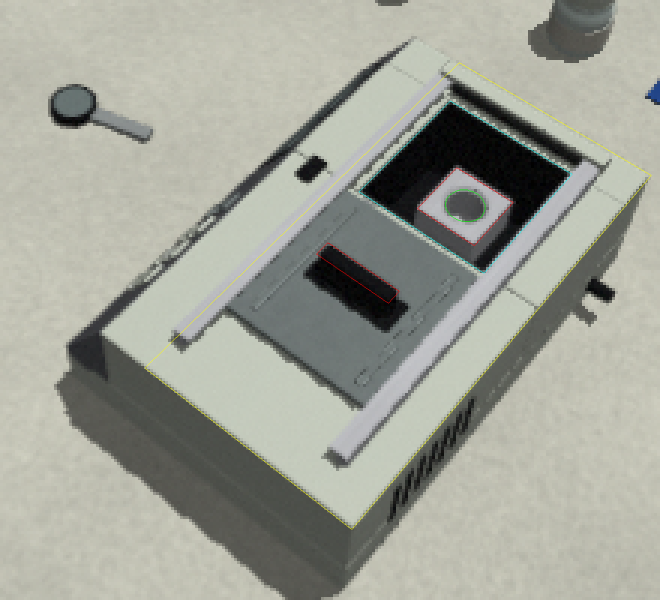

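View pics/ov_top.png

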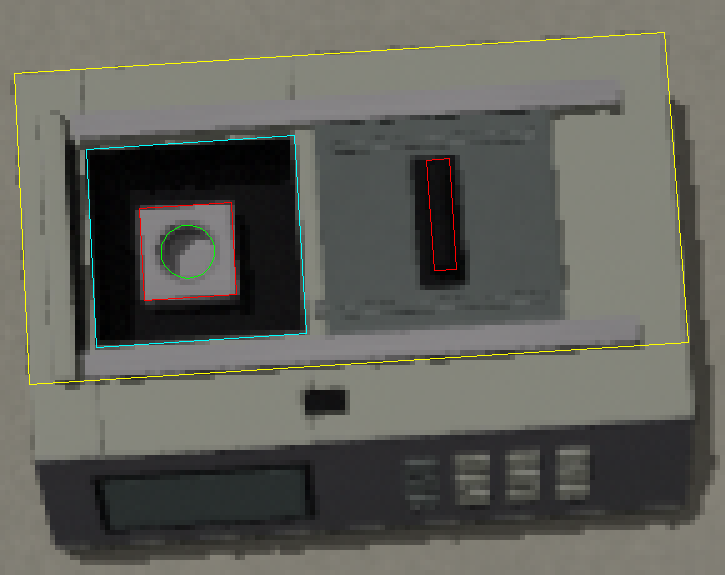

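View pics/ovr_scene.png

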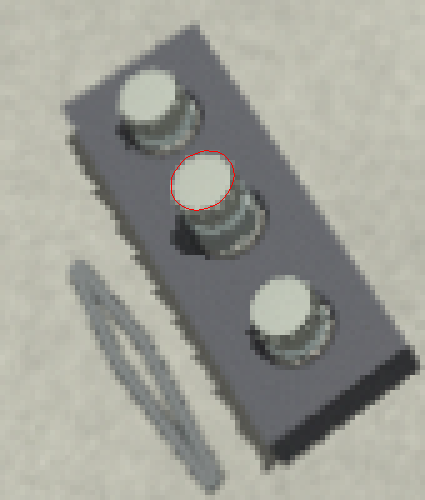

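View pics/ovr_top.png

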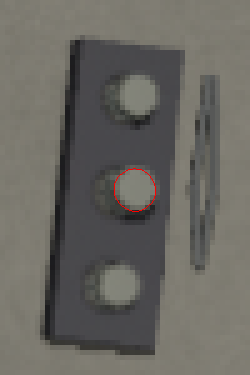

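The overlays fit within about 1–2 mm. The holder at ~(385,249) scene and the middle vial cap match, and the depth gives 70 mm for the tall cap. Moving over the tall vial now.

{"fn": "jog_arm", "kwargs": {
  "series": [
    [0.04,0.035,0,0,0,-0.08,0.05],
    [0.08,0.07,0,0,0,-0.16,0.05],
    [0.12,0.105,0,0,0,-0.24,0.05],
    [0.16,0.14,0,0,0,-0.32,0.05],
    [0.2,0.175,0,0,0,-0.4145,0.05]
  ],
  "force": 10
}}

```text
clock: 1.82
tool_pos: [0.3907, -0.4455, 0.2228]
tool_rot: [0.0, 0.998, -0.061, 0.0]
ft_force: [0.3, 0.3, 0.1]
grip_width: 0.0514
```

{"fn": "jog_arm", "kwargs": {
  "series": [
    [0.04,0.035,-0.02,0,0,0,0.05],
    [0.08,0.07,-0.04,0,0,0,0.05],
    [0.115,0.104,-0.07,0,0,0,0.05],
    [0.115,0.104,-0.1,0,0,0,0.05],
    [0.115,0.104,-0.1,0,0,0,0.05]
  ]
}}

```text
clock: 2.45
tool_pos: [0.5032, -0.3417, 0.1203]
tool_rot: [-0.001, 0.998, -0.059, -0.002]
ft_force: [-0.0, -1.3, 0.8]
grip_width: 0.0502
```

{"fn": "jog_arm", "kwargs": {
  "series": [
    [0,0,-0.02,0,0,0,0.05],
    [0,0,-0.045,0,0,0,0.05],
    [0,0,-0.065,0,0,0,0.05],
    [0,0,-0.079,0,0,0,0.05],
    [0,0,-0.079,0,0,0,0.05]
  ]
}}

```text
clock: 3.08
tool_pos: [0.5039, -0.3427, 0.0429]
tool_rot: [-0.0, 0.998, -0.059, -0.001]
ft_force: [0.4, 0.4, -0.1]
grip_width: 0.05
```

{"fn": "jog_arm", "kwargs": {
  "series": [
    [0,0,0,0,0,0,0.02],
    [0,0,0,0,0,0,0.015],
    [0,0,0,0,0,0,0.015],
    [0,0,0,0,0,0,0.015],
    [0,0,0,0,0,0,0.015]
  ],
  "force": 12
}}

```text
clock: 3.7
tool_pos: [0.5047, -0.3429, 0.0439]
tool_rot: [0.0, 0.998, -0.059, 0.0]
ft_force: [0.3, -0.4, 2.4]
grip_width: 0.025
```

{"fn": "jog_arm", "kwargs": {
  "series": [
    [0,0,0.01,0,0,0,0.015],
    [0,0,0.04,0,0,0,0.015],
    [0,0,0.09,0,0,0,0.015],
    [0,0,0.145,0,0,0,0.015],
    [0,0,0.19,0,0,0,0.015]
  ]
}}

```text
clock: 4.32
tool_pos: [0.5045, -0.3427, 0.2365]
tool_rot: [0.0, 0.998, -0.059, 0.001]
ft_force: [1.1, 0.1, -1.2]
grip_width: 0.025
```

```bash
python3 - <<'E'
from h import *
p=grab('scene','s1'); print(arm.observe()['ft_force'],arm.observe()['grip_width'])
im=cv2.imread('pics/s1.png')
cv2.imwrite('pics/s1c.png',cv2.resize(im[170:440,110:450],None,fx=2.2,fy=2.2))
E
```

```text
[ 1.35342508 -0.28025808  5.19938075] 0.02494526806573097
```

View pics/s1c.png

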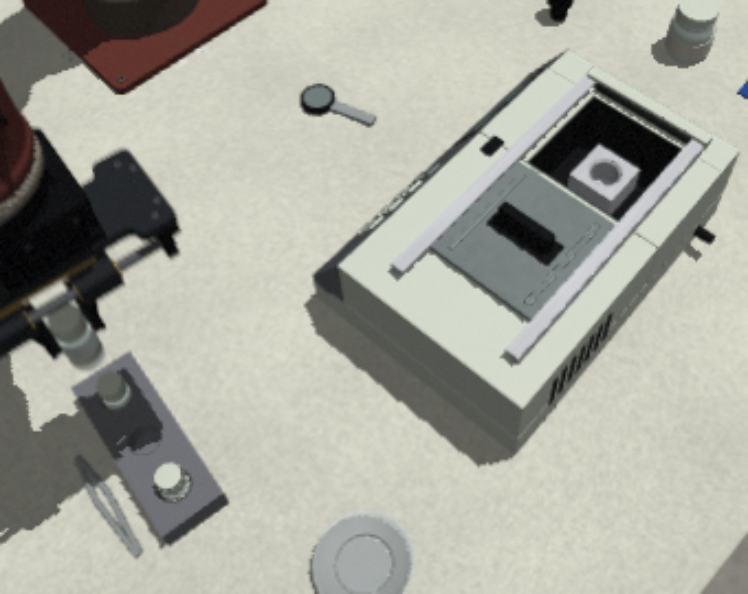

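The vial is held upright at ~(145,330) in the scene image. The two short vials are still in the rack. Moving to the holder.

{"fn": "jog_arm", "kwargs": {
  "series": [
    [0.01,0.035,0,0,0,0.03,0.015],
    [0.022,0.085,0,0,0,0.07,0.015],
    [0.036,0.137,0,0,0,0.11,0.015],
    [0.05,0.19,0,0,0,0.15,0.015],
    [0.063,0.242,0,0,0,0.192,0.015]
  ]
}}

```text
clock: 5.0
tool_pos: [0.5673, -0.0978, 0.2334]
tool_rot: [-0.0, 0.999, 0.038, -0.0]
ft_force: [0.5, 0.3, -0.2]
grip_width: 0.025
```

{"fn": "jog_arm", "kwargs": {
  "series": [
    [0.014,0.053,0,0,0,0,0.015],
    [0.028,0.107,0,0,0,0,0.015],
    [0.042,0.16,0,0,0,0,0.015],
    [0.056,0.214,0,0,0,0,0.015],
    [0.066,0.252,0,0,0,0,0.015]
  ]
}}

```text
clock: 5.62
tool_pos: [0.6326, 0.1553, 0.2332]
tool_rot: [-0.001, 0.999, 0.038, -0.001]
ft_force: [0.4, -0.5, -1.7]
grip_width: 0.0248
```

{"fn": "jog_arm", "kwargs": {
  "series": [
    [0,0,0,0,0,0,0.015],
    [0,0,-0.02,0,0,0,0.015],
    [0,0,-0.04,0,0,0,0.015],
    [0,0,-0.055,0,0,0,0.015],
    [0,0,-0.055,0,0,0,0.015]
  ]
}}

```text
clock: 6.25
tool_pos: [0.6325, 0.1502, 0.1765]
tool_rot: [0.0, 0.999, 0.036, -0.001]
ft_force: [-0.9, 0.6, 1.0]
grip_width: 0.0249
```

```bash
python3 - <<'E'
from h import *
o=arm.observe(); print(o['tool_pos'],o['tool_rot'],o['ft_force'])
for n in ['scene','top']:
    p=grab(n,n+'2'); im=p['color'][:,:,::-1]
    x0,y0,x1,y1=(300,150,460,290) if n=='scene' else (230,140,390,290)
    cv2.imwrite(f'pics/{n}2c.png',cv2.resize(im[y0:y1,x0:x1],None,fx=4,fy=4,interpolation=2))
E
```

```text
[0.63253465 0.150192   0.17654524] [ 3.68562073e-04  9.99344262e-01  3.61754501e-02 -1.49896822e-03] [-0.91839683  0.64255381  1.04099642]
```

View pics/scene2c.png

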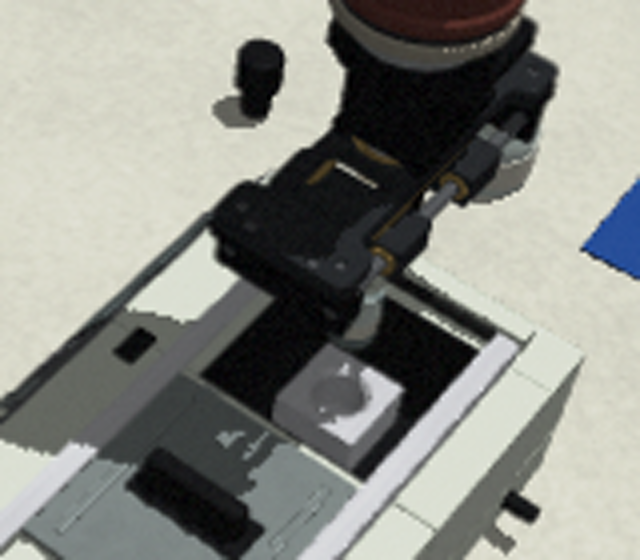

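Vial is above the bay, with the hole at scene ~(385,247), and the tool is within 1 mm of the well. Lowering in stages.

{"fn": "jog_arm", "kwargs": {
  "series": [
    [0.0006,0,-0.015,0,0,0,0.015],
    [0.0006,0,-0.03,0,0,0,0.015],
    [0.0006,0,-0.045,0,0,0,0.015],
    [0.0006,0,-0.055,0,0,0,0.015],
    [0.0006,0,-0.055,0,0,0,0.015]
  ]
}}

```text
clock: 6.98
tool_pos: [0.6335, 0.1511, 0.1224]
tool_rot: [0.0, 0.999, 0.037, -0.001]
ft_force: [0.0, -0.1, -0.3]
grip_width: 0.025
```

{"fn": "jog_arm", "kwargs": {
  "series": [
    [0,0,-0.004,0,0,0,0.015],
    [0,0,-0.008,0,0,0,0.015],
    [0,0,-0.012,0,0,0,0.015],
    [0,0,-0.015,0,0,0,0.015],
    [0,0,-0.015,0,0,0,0.015]
  ]
}}

```text
clock: 7.6
tool_pos: [0.6339, 0.1512, 0.1082]
tool_rot: [0.0, 0.999, 0.037, -0.0]
ft_force: [0.3, 0.1, -0.6]
grip_width: 0.0251
```

{"fn": "jog_arm", "kwargs": {
  "series": [
    [0,0,-0.005,0,0,0,0.015],
    [0,0,-0.01,0,0,0,0.015],
    [0,0,-0.014,0,0,0,0.015],
    [0,0,-0.0165,0,0,0,0.015],
    [0,0,-0.0165,0,0,0,0.015]
  ]
}}

```text
clock: 8.22
tool_pos: [0.6339, 0.1512, 0.0918]
tool_rot: [0.0, 0.999, 0.037, -0.0]
ft_force: [-0.9, -0.1, -0.4]
grip_width: 0.0248
```

{"fn": "jog_arm", "kwargs": {
  "series": [
    [0,0,-0.0005,0,0,0,0.015],
    [0,0,-0.001,0,0,0,0.015],
    [0,0,-0.0015,0,0,0,0.015],
    [0,0,-0.002,0,0,0,0.015],
    [0,0,-0.002,0,0,0,0.015]
  ]
}}

```text
clock: 8.85
tool_pos: [0.6341, 0.1513, 0.0901]
tool_rot: [-0.0, 0.999, 0.037, 0.0]
ft_force: [-0.7, 0.8, -1.1]
grip_width: 0.0249
```

{"fn": "jog_arm", "kwargs": {
  "series": [
    [0,0,-0.0007,0,0,0,0.015],
    [0,0,-0.0007,0,0,0,0.028],
    [0,0,-0.0007,0,0,0,0.034],
    [0,0,-0.0007,0,0,0,0.04],
    [0,0,-0.0007,0,0,0,0.04]
  ]
}}

```text
clock: 9.48
tool_pos: [0.634, 0.1512, 0.0892]
tool_rot: [-0.0, 0.999, 0.037, -0.0]
ft_force: [-0.8, -0.6, 0.3]
grip_width: 0.0388
```

{"fn": "jog_arm", "kwargs": {
  "series": [
    [0,0,0.01,0,0,0,0.04],
    [0,0,0.035,0,0,0,0.04],
    [0,0,0.07,0,0,0,0.04],
    [0,0,0.11,0,0,0,0.04],
    [0,-0.03,0.13,0,0,0,0.04]
  ]
}}

```text
clock: 10.1
tool_pos: [0.6344, 0.1245, 0.2229]
tool_rot: [-0.001, 0.999, 0.039, 0.002]
ft_force: [0.5, 0.0, -0.6]
grip_width: 0.0402
```

{"fn": "jog_arm", "kwargs": {
  "series": [
    [0,-0.025,0,0,0,0,0.04],
    [0,-0.06,0,0,0,0,0.04],
    [0.003,-0.09,0,0,0,0,0.04],
    [0.01,-0.11,0,0,0,0,0.04],
    [0.01,-0.11,0,0,0,0,0.04]
  ]
}}

```text
clock: 10.72
tool_pos: [0.6446, 0.0096, 0.2195]
tool_rot: [0.0, 0.999, 0.035, 0.0]
ft_force: [-0.8, 0.7, -0.2]
grip_width: 0.0396
```

```bash
python3 - <<'E'
from h import *
import ov
o=arm.observe(); print(o['tool_pos'],o['tool_rot'],o['ft_force'])
for n in ['scene','top']:
    p=grab(n,n+'3'); im=p['color'][:,:,::-1]
    x0,y0,x1,y1=(300,150,460,290) if n=='scene' else (230,140,390,290)
    cv2.imwrite(f'pics/{n}3c.png',cv2.resize(im[y0:y1,x0:x1],None,fx=4,fy=4,interpolation=2))
    X=cloud(p); w=np.array(ov.W(30,92,116)); m=np.hypot(X[...,0]-w[0],X[...,1]-w[1])<.013
    print(n,np.percentile(X[m][:,2],[10,50,80,95]),np.median(X[m&(X[...,2]>.108)],0),w)
E
```

```text
[0.64459893 0.00962444 0.21948733] [1.44190415e-04 9.99376847e-01 3.52970443e-02 1.27323785e-04] [-0.78390151  0.74934843 -0.15182544]
scene [0.0897812  0.11340119 0.11619623 0.11735236] [0.63450055 0.14896803 0.11551217] [0.63363446 0.15111206 0.116     ]
top [0.0831891  0.11558722 0.11910579 0.1218555 ] [0.63376027 0.14902295 0.11725211] [0.63363446 0.15111206 0.116     ]
```

View pics/scene3c.png

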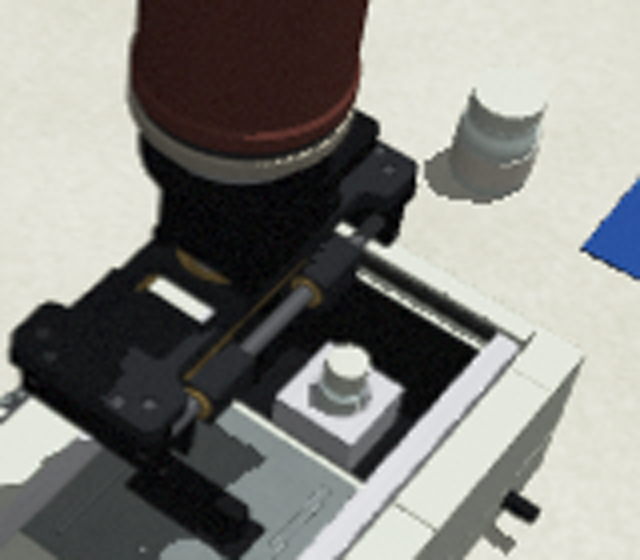

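View pics/top3c.png

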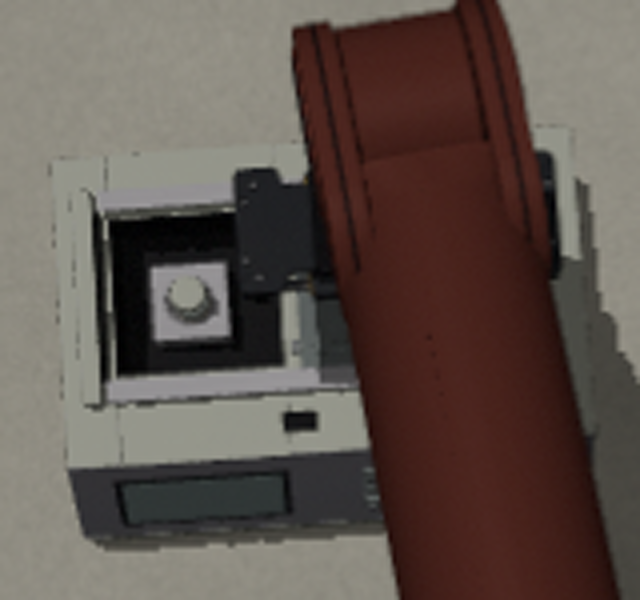

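The vial stands in the holder and its cap reads 116 mm, which matches seated (cap at ~(387,243) in the scene view). Next, grasp the hatch pull.

{"fn": "jog_arm", "kwargs": {
  "series": [
    [0,0,-0.02,0,0,0,0.04],
    [0,0,-0.04,0,0,0,0.04],
    [0,0,-0.06,0,0,0,0.04],
    [0,0,-0.075,0,0,0,0.04],
    [0,0,-0.083,0,0,0,0.04]
  ]
}}

```text
clock: 11.45
tool_pos: [0.6436, 0.0112, 0.1349]
tool_rot: [-0.0, 0.999, 0.037, -0.001]
ft_force: [-0.4, -0.6, 0.7]
grip_width: 0.0401
```

{"fn": "jog_arm", "kwargs": {
  "series": [
    [0,0,0,0,0,0,0.03],
    [0,0,0,0,0,0,0.02],
    [0,0,0,0,0,0,0.005],
    [0,0,0,0,0,0,0.005],
    [0,0,0,0,0,0,0.005]
  ],
  "force": 25
}}

```text
clock: 12.08
tool_pos: [0.6444, 0.0113, 0.1369]
tool_rot: [0.0, 0.999, 0.037, 0.0]
ft_force: [-0.2, 0.0, 2.6]
grip_width: 0.0115
```

{"fn": "jog_arm", "kwargs": {
  "series": [
    [-0.0007,0.01,0,0,0,0,0.005],
    [-0.002,0.027,0,0,0,0,0.005],
    [-0.0033,0.045,0,0,0,0,0.005],
    [-0.0046,0.063,0,0,0,0,0.005],
    [-0.0055,0.075,0,0,0,0,0.005]
  ]
}}

```text
clock: 12.7
tool_pos: [0.6386, 0.0879, 0.1369]
tool_rot: [-0.0, 0.999, 0.037, 0.0]
ft_force: [0.0, -1.8, 5.7]
grip_width: 0.012
```

{"fn": "jog_arm", "kwargs": {
  "series": [
    [-0.0007,0.01,0,0,0,0,0.005],
    [-0.0015,0.02,0,0,0,0,0.005],
    [-0.0022,0.03,0,0,0,0,0.005],
    [-0.0027,0.037,0,0,0,0,0.005],
    [-0.0029,0.04,0,0,0,0,0.005]
  ]
}}

```text
clock: 13.32
tool_pos: [0.6356, 0.1275, 0.1369]
tool_rot: [-0.0, 0.999, 0.037, 0.0]
ft_force: [-1.6, -1.6, 6.7]
grip_width: 0.0116
```

```bash
python3 - <<'E'
from h import *
import ov
o=arm.observe(); d=o['tool_pos'][:2]-ov.O; print(o['tool_pos'],o['ft_force'],'ph',ov.R.T@d*1000)
p=grab('scene','scene4'); im=p['color'][:,:,::-1]
cv2.imwrite('pics/scene4c.png',cv2.resize(im[150:290,300:460],None,fx=4,fy=4,interpolation=2))
E
```

```text
[0.63562874 0.12752448 0.13690402] [-1.60437225 -1.63057528  6.70495206] ph [30.26141034 68.32970327]
```

View pics/scene4c.png

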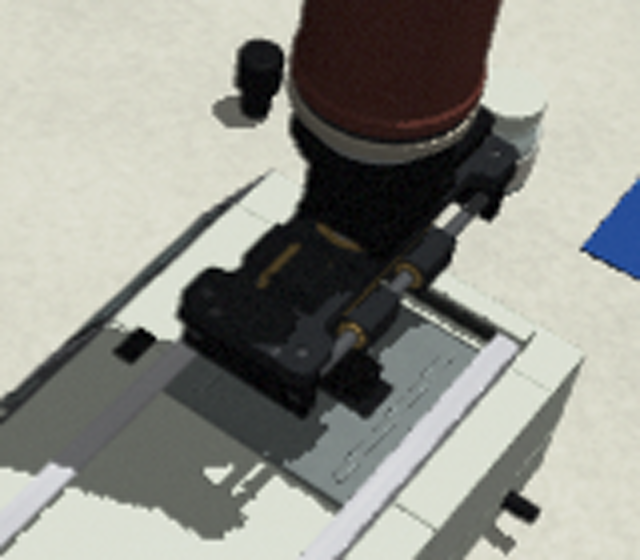

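{"fn": "jog_arm", "kwargs": {
  "series": [
    [-0.0001,0.002,0,0,0,0,0.005],
    [-0.0003,0.004,0,0,0,0,0.005],
    [-0.0004,0.006,0,0,0,0,0.005],
    [-0.0006,0.008,0,0,0,0,0.005],
    [-0.0007,0.01,0,0,0,0,0.005]
  ]
}}

```text
clock: 14.0
tool_pos: [0.6351, 0.1349, 0.1369]
tool_rot: [0.001, 0.999, 0.036, 0.0]
ft_force: [-1.8, -8.3, 8.0]
grip_width: 0.0118
```

{"fn": "jog_arm", "kwargs": {
  "series": [
    [-0.0001,0.0005,0,0,0,0,0.005],
    [-0.0001,0.001,0,0,0,0,0.005],
    [-0.0001,0.0015,0,0,0,0,0.005],
    [-0.0001,0.002,0,0,0,0,0.005],
    [-0.0002,0.0025,0,0,0,0,0.005]
  ]
}}

```text
clock: 14.62
tool_pos: [0.6347, 0.1393, 0.1369]
tool_rot: [-0.0, 0.999, 0.037, 0.0]
ft_force: [-0.9, -2.0, 7.5]
grip_width: 0.012
```

{"fn": "jog_arm", "kwargs": {
  "series": [
    [0,0.0003,0,0,0,0,0.005],
    [0,0.0006,0,0,0,0,0.005],
    [0,0.0009,0,0,0,0,0.005],
    [-0.0001,0.0012,0,0,0,0,0.005],
    [-0.0001,0.0015,0,0,0,0,0.005]
  ]
}}

```text
clock: 15.25
tool_pos: [0.6347, 0.1405, 0.1369]
tool_rot: [0.0, 0.999, 0.037, 0.0]
ft_force: [-1.6, -4.5, 6.4]
grip_width: 0.0118
```

{"fn": "jog_arm", "kwargs": {
  "series": [
    [0,0.0003,0,0,0,0,0.005],
    [0,0.0006,0,0,0,0,0.005],
    [0,0.0009,0,0,0,0,0.005],
    [-0.0001,0.0012,0,0,0,0,0.005],
    [-0.0001,0.0015,0,0,0,0,0.005]
  ]
}}

```text
clock: 15.88
tool_pos: [0.6346, 0.1417, 0.1369]
tool_rot: [0.0, 0.999, 0.037, 0.0]
ft_force: [-1.5, -3.9, 7.4]
grip_width: 0.0118
```

{"fn": "jog_arm", "kwargs": {
  "series": [
    [0,0.0003,0,0,0,0,0.005],
    [0,0.0006,0,0,0,0,0.005],
    [0,0.0009,0,0,0,0,0.005],
    [-0.0001,0.0011,0,0,0,0,0.005],
    [-0.0001,0.0011,0,0,0,0,0.005]
  ]
}}

```text
clock: 16.5
tool_pos: [0.6345, 0.1422, 0.1369]
tool_rot: [0.001, 0.999, 0.036, 0.0]
ft_force: [-1.6, -5.4, 7.2]
grip_width: 0.0116
```

{"fn": "jog_arm", "kwargs": {
  "series": [
    [0,0.0003,0,0,0,0,0.005],
    [0,0.0006,0,0,0,0,0.005],
    [0,0.0009,0,0,0,0,0.005],
    [-0.0001,0.0011,0,0,0,0,0.005],
    [-0.0001,0.0011,0,0,0,0,0.005]
  ]
}}

```text
clock: 17.12
tool_pos: [0.6345, 0.1426, 0.1369]
tool_rot: [0.001, 0.999, 0.036, 0.0]
ft_force: [-2.4, -5.7, 7.5]
grip_width: 0.0115
```

{"fn": "jog_arm", "kwargs": {
  "series": [
    [0,0.0002,0,0,0,0,0.005],
    [0,0.0004,0,0,0,0,0.005],
    [0,0.0006,0,0,0,0,0.005],
    [-0.0001,0.0008,0,0,0,0,0.005],
    [-0.0001,0.0008,0,0,0,0,0.005]
  ]
}}

```text
clock: 17.75
tool_pos: [0.6344, 0.143, 0.1369]
tool_rot: [0.001, 0.999, 0.036, 0.0]
ft_force: [-1.8, -7.1, 7.5]
grip_width: 0.0118
```

{"fn": "jog_arm", "kwargs": {
  "series": [
    [0,0.0003,0,0,0,0,0.005],
    [0,0.0006,0,0,0,0,0.005],
    [0,0.0009,0,0,0,0,0.005],
    [-0.0001,0.0012,0,0,0,0,0.005],
    [-0.0001,0.0012,0,0,0,0,0.005]
  ]
}}

```text
clock: 18.38
tool_pos: [0.6344, 0.1434, 0.1369]
tool_rot: [0.002, 0.999, 0.036, 0.0]
ft_force: [-2.8, -8.0, 9.0]
grip_width: 0.0115
```

{"fn": "jog_arm", "kwargs": {
  "series": [
    [0,0.0003,0,0,0,0,0.005],
    [0,0.0006,0,0,0,0,0.005],
    [0,0.0009,0,0,0,0,0.005],
    [-0.0001,0.0012,0,0,0,0,0.005],
    [-0.0001,0.0012,0,0,0,0,0.005]
  ]
}}

```text
clock: 19.0
tool_pos: [0.6344, 0.1441, 0.1369]
tool_rot: [0.002, 0.999, 0.035, -0.0]
ft_force: [-2.2, -10.2, 9.0]
grip_width: 0.0121
```

{"fn": "jog_arm", "kwargs": {
  "series": [
    [0,0.0003,0,0,0,0,0.005],
    [0,0.0006,0,0,0,0,0.005],
    [0,0.0009,0,0,0,0,0.005],
    [-0.0001,0.0012,0,0,0,0,0.005],
    [-0.0001,0.0012,0,0,0,0,0.005]
  ]
}}

```text
clock: 19.62
tool_pos: [0.6344, 0.1442, 0.1369]
tool_rot: [0.003, 0.999, 0.035, -0.0]
ft_force: [-3.7, -13.1, 9.2]
grip_width: 0.0118
```

{"fn": "jog_arm", "kwargs": {
  "series": [
    [0,0.0003,0,0,0,0,0.005],
    [0,0.0006,0,0,0,0,0.005],
    [0,0.0009,0,0,0,0,0.005],
    [0,0.001,0,0,0,0,0.005],
    [0,0.001,0,0,0,0,0.005]
  ]
}}

```text
clock: 20.25
tool_pos: [0.6343, 0.1446, 0.1369]
tool_rot: [0.003, 0.999, 0.035, -0.0]
ft_force: [-4.1, -14.4, 10.2]
grip_width: 0.0118
```

{"fn": "jog_arm", "kwargs": {
  "series": [
    [0,0.0002,0,0,0,0,0.005],
    [0,0.0004,0,0,0,0,0.005],
    [0,0.0006,0,0,0,0,0.005],
    [0,0.0006,0,0,0,0,0.005],
    [0,0.0006,0,0,0,0,0.005]
  ]
}}

```text
clock: 20.88
tool_pos: [0.6343, 0.1448, 0.1369]
tool_rot: [0.003, 0.999, 0.035, -0.0]
ft_force: [-3.7, -16.3, 10.1]
grip_width: 0.0119
```

```bash
python3 - <<'E'
from h import *
import ov
o=arm.observe(); d=o['tool_pos'][:2]-ov.O; print(o['tool_pos'],o['ft_force'],'ph',ov.R.T@d*1000)
p=grab('scene','scene5'); im=p['color'][:,:,::-1]
cv2.imwrite('pics/scene5c.png',cv2.resize(im[150:290,300:460],None,fx=4,fy=4,interpolation=2))
print(arm.observe()['ft_force'])
E
```

```text
[0.63433102 0.14479054 0.13686226] [ -3.70002338 -16.29920496  10.13483336] ph [30.23171143 85.64444534]
[ -2.96290188 -16.22506945  11.09015336]
```

{"fn": "jog_arm", "kwargs": {
  "series": [
    [0,-0.0008,0,0,0,0,0.005],
    [0,-0.0016,0,0,0,0,0.005],
    [0,-0.0024,0,0,0,0,0.005],
    [0,-0.003,0,0,0,0,0.005],
    [0,-0.003,0,0,0,0,0.005]
  ]
}}

```text
clock: 21.55
tool_pos: [0.6344, 0.1442, 0.1369]
tool_rot: [0.002, 0.999, 0.035, 0.0]
ft_force: [-1.5, -10.3, 7.4]
grip_width: 0.012
```

{"fn": "jog_arm", "kwargs": {
  "series": [
    [0,-0.0008,0,0,0,0,0.005],
    [0,-0.0016,0,0,0,0,0.005],
    [0,-0.002,0,0,0,0,0.005],
    [0,-0.002,0,0,0,0,0.005],
    [0,-0.002,0,0,0,0,0.005]
  ]
}}

```text
clock: 22.18
tool_pos: [0.6344, 0.144, 0.1369]
tool_rot: [0.001, 0.999, 0.036, 0.0]
ft_force: [-0.2, -4.5, 6.4]
grip_width: 0.0118
```

{"fn": "jog_arm", "kwargs": {
  "series": [
    [0,-0.0008,0,0,0,0,0.005],
    [0,-0.0015,0,0,0,0,0.005],
    [0,-0.0015,0,0,0,0,0.005],
    [0,-0.0015,0,0,0,0,0.005],
    [0,-0.0015,0,0,0,0,0.005]
  ]
}}

```text
clock: 22.8
tool_pos: [0.6344, 0.1439, 0.1369]
tool_rot: [-0.0, 0.999, 0.037, 0.001]
ft_force: [1.1, -2.1, 4.9]
grip_width: 0.0118
```

{"fn": "jog_arm", "kwargs": {
  "series": [
    [0,0,0,0,0,0,0.02],
    [0,0,0,0,0,0,0.03],
    [0,0,0,0,0,0,0.04],
    [0,0,0,0,0,0,0.04],
    [0,0,0,0,0,0,0.04]
  ]
}}

```text
clock: 23.42
tool_pos: [0.6339, 0.1435, 0.1363]
tool_rot: [-0.0, 0.999, 0.037, -0.0]
ft_force: [-1.0, 0.6, 0.4]
grip_width: 0.0391
```

{"fn": "jog_arm", "kwargs": {
  "series": [
    [0,0,0.02,0,0,0,0.04],
    [0,0,0.05,0,0,0,0.04],
    [0,0,0.09,0,0,0,0.04],
    [0,-0.04,0.12,0,0,0,0.04],
    [0,-0.09,0.14,0,0,0,0.04]
  ]
}}

```text
clock: 24.05
tool_pos: [0.6343, 0.0541, 0.28]
tool_rot: [-0.0, 0.999, 0.038, 0.002]
ft_force: [0.9, -0.1, 0.3]
grip_width: 0.0399
```

{"fn": "jog_arm", "kwargs": {
  "series": [
    [-0.01,-0.05,0,0,0,0,0.04],
    [-0.02,-0.1,0,0,0,0,0.04],
    [-0.03,-0.15,0,0,0,0,0.04],
    [-0.04,-0.2,0,0,0,0,0.04],
    [-0.05,-0.23,0,0,0,0,0.04]
  ]
}}

```text
clock: 24.68
tool_pos: [0.5833, -0.1797, 0.278]
tool_rot: [0.001, 0.999, 0.035, 0.001]
ft_force: [-0.2, 0.0, -0.8]
grip_width: 0.0399
```

```bash
python3 - <<'E'
from h import *
import ov
print(arm.observe()['tool_pos'])
for n in ['scene','top']:
    p=grab(n,n+'6'); im=p['color'][:,:,::-1]
    x0,y0,x1,y1=(290,150,450,290) if n=='scene' else (230,150,390,290)
    cv2.imwrite(f'pics/{n}6c.png',cv2.resize(im[y0:y1,x0:x1],None,fx=4,fy=4,interpolation=2))
    P=cloud(p).reshape(-1,3); D=P[(np.abs(P[:,2]-.153)<.007)]; q=(D[:,:2]-ov.O)@ov.R*1000
    k=(np.abs(q[:,0]-30)<35)&(np.abs(q[:,1]-85)<15); q=q[k]; print(n,len(q),np.median(q,0),np.percentile(q[:,1],[3,97]))
E
```

```text
[ 0.58328179 -0.17967944  0.27802111]
scene 182 [30.87450129 80.87531553] [77.74528545 89.42527913]
top 99 [28.99339786 83.46250924] [78.44048376 89.78931917]
```

View pics/scene6c.png

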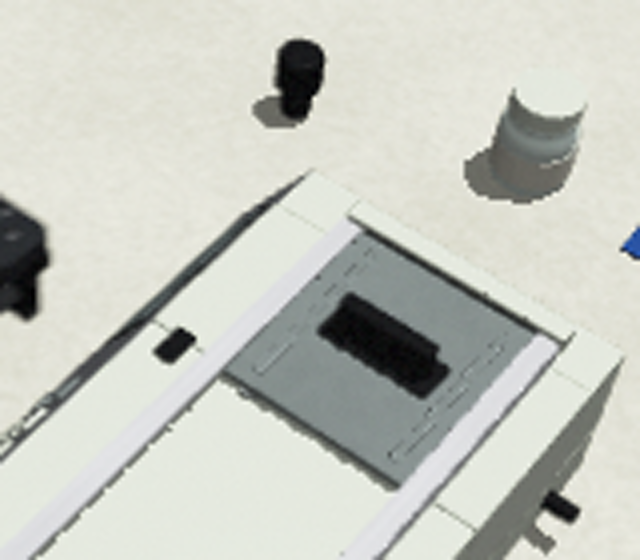

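View pics/top6c.png

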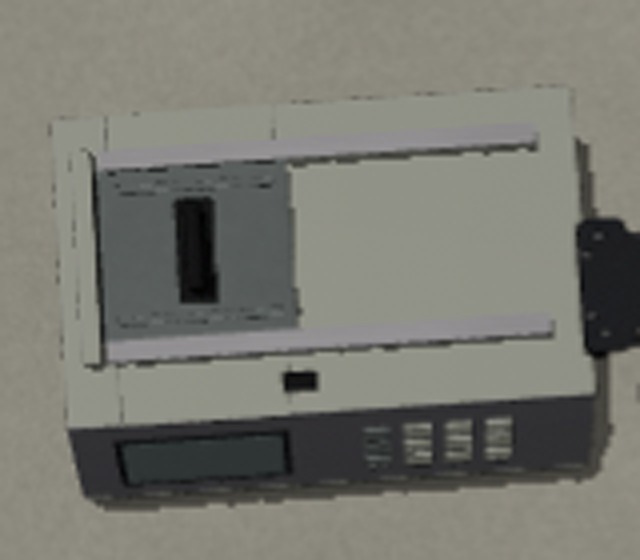

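```bash
python3 - <<'E'
from h import *
import ov
for n in ['scene','top']:
    p=pickle.load(open(n+'0.pkl','rb')); P=cloud(p).reshape(-1,3); D=P[(np.abs(P[:,2]-.153)<.007)]; q=(D[:,:2]-ov.O)@ov.R*1000
    k=(np.abs(q[:,0]-30)<35)&(np.abs(q[:,1]+49)<15); q=q[k]; print(n,'start',np.percentile(q[:,1],[3,97]))
a=pickle.load(open('scene5.pkl','rb'))['color']; p=pickle.load(open('scene6.pkl','rb')); b=p['color']
im=np.hstack([cv2.resize(x[200:280,350:440,::-1],None,fx=4.4,fy=4.4,interpolation=cv2.INTER_NEAREST) for x in (a,b)])
cv2.imwrite('pics/cmp.png',im)
# visible plate rear strip pixels: expected motion per mm
print('px per 3mm',proj(p,[ov.W(85,85,129)])-proj(p,[ov.W(85,82,129)]),proj(p,[ov.W(85,20,129),ov.W(85,150,129),ov.W(30,85,155)]))
E
```

```text
scene start [-55.25602019 -43.97209661]
top start [-54.07513964 -42.75906819]
px per 3mm [[ 0.7724746 -0.864596 ]] [[389.41948036 270.566274  ]
 [422.8756861  233.12064677]
 [387.13829803 230.4945713 ]]
```

View pics/cmp.png

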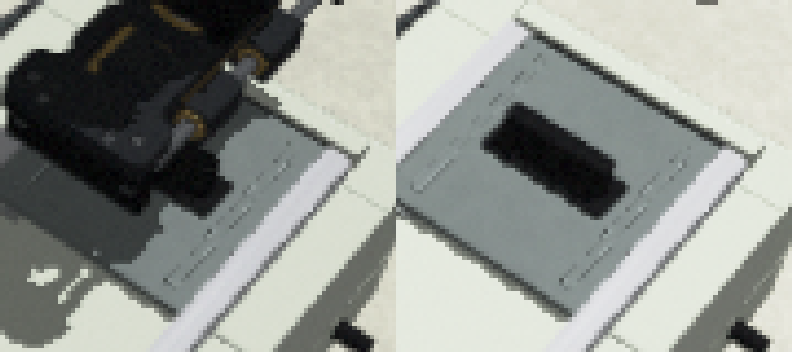

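```bash
python3 - <<'E'
from h import *
g=[cv2.cvtColor(pickle.load(open(f,'rb'))['color'],cv2.COLOR_RGB2GRAY).astype(np.float32) for f in ('scene5.pkl','scene6.pkl')]
for nm,(x0,y0,x1,y1) in {'plate strip':(383,236,416,270),'static frame/deck':(402,246,438,280)}.items():
    A=g[0][y0:y1,x0:x1]
    if nm=='static frame/deck': A=g[0][205:232,412:438]; x0,y0,x1,y1=412,205,438,232
    B=g[1][y0:y1,x0:x1]
    W=np.eye(2,3,dtype=np.float32)
    try: c,W=cv2.findTransformECC(A,B,W,cv2.MOTION_TRANSLATION,(3,200,1e-6)); print(nm,c,W[:,2])
    except Exception as e: print(nm,e)
# lower-edge rows: sub-pixel edge of plate's rear edge against deck (scene), several columns
A,B=(x[255:275,388:394] for x in g); print(A.mean(1).round(),B.mean(1).round())
E
```

```text
plate strip 0.9753722318713673 [ 0.06856845 -0.09075261]
static frame/deck OpenCV(4.12.0) /io/opencv/modules/video/src/ecc.cpp:589: error: (-7:Iterations do not converge) The algorithm stopped before its convergence. The correlation is going to be minimized. Images may be uncorrelated or non-overlapped in function 'findTransformECC'

[132. 132. 128. 132. 133. 131. 123. 124. 132. 131. 130. 133. 135. 141.
 148. 141. 159. 189. 214. 213.] [143. 143. 138. 144. 144. 141. 134. 135. 144. 146. 140. 144. 146. 154.
 165. 161. 167. 200. 226. 226.]
```

The plate moved less than 0.15 px between being pressed and being let go, where a 3 mm spring-back would show about 1.2 px. So the hatch is latched, and I'm handing in.

```bash
python3 - <<'E'
from h import *
p=arm.get_image('scene'); q=pickle.load(open('scene0.pkl','rb'))
for n in ['short_vial_a','dish','forceps','eyepiece','sample_jar']: print(n,[(np.round(d['bbox']).astype(int).tolist(),round(d['p'],2)) for d in arm.find_in(n,p)][:2])
print(arm.finish_job())
E
```

```text
short_vial_a [([156, 336, 13, 21], 0.65), ([181, 382, 15, 14], 0.56)]
dish [([251, 403, 47, 46], 0.71)]
forceps [([142, 377, 30, 47], 0.86)]
eyepiece [([358, 162, 10, 18], 0.62)]
sample_jar [([416, 168, 23, 32], 0.91), ([250, 192, 196, 184], 0.59)]
the job is handed in; nothing more can be done
None
```

The tall vial is seated in the photometer's holder and the hatch is latched shut. I handed the job in at about 25 s of the 59 s allowed; no verdict comes back.

- **Vial:** I took it from the rack's middle hole. Once released in the holder, its cap top measured about 116 mm (115.5 mm in one camera, 117 mm in the other), which is the seated height.
- **Hatch:** I gripped the pull and closed the hatch in small steps. The highest force I read was about 16.5 N, under the 22 N limit, though I only read the force between short moves.
- **Latch:** With the push backed off to about 2 N, the pull stayed at the shut position, 85 mm along the photometer. After I let go, the plate moved by less than 0.15 pixel; springing back 3 mm would have shown about 1.2 pixels. Depth puts the pull at about 84 mm, 1 mm short of shut. The same method also read up to about 1 mm short before the hatch was moved.
- **Bystanders:** The short vials, dish, forceps, eyepiece and jar were all found within a few pixels of where they started. The exception is one short vial, which the first network search had missed, so I have no starting box for it. Its position matches where it showed in the first picture.

One image cross-check, lining up the fixed frame between the two pictures, did not converge because the gripper shadowed it. I relied on the plate and edge comparison instead.

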